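# Unlock the eccentric and slide the specimen under the microscope

### The job

The specimen carriage is held back by the orange eccentric cam. With the fingertips push the cam's red lever post round, by way of the side away from the carriage, until the lever points straight forward over the green bar (cam at its low point), and only then push the carriage forward by its blue push plate until it is fully home under the microscope. Never force the carriage against the cam, never touch or upset the specimen jar riding on it, leave everything else where it stands, and finish clear of everything.

Things in the scene. Friction and masses are not known exactly. Their poses are not given: they have to be found in the camera images.
- stage: dark base plate of the specimen stage, 300 x 305 x 12 mm, fixed to the bench. Origin on the bench surface; plate spans x -150..150, y -140..165 mm. x = the carriage's forward direction (away from the robot), y left, z up. A thin microscope stands on it: pole at x 63, y -122 mm, 232 mm tall; white tube, 34 mm diameter, over x 63, y -40 mm, from 150 to 218 mm above the bench, on a level bar at 195 mm from the pole
- carriage (a joint): travel of the aluminium carriage along the stage's +x, m: 0 = back (start), 0.033 = home against its end stop under the microscope. Carriage plate 150 x 90 mm, top 28 mm above the bench; about 3 N of friction, stays where left
- push_plate (a point): centre of the rear face of the blue upright push plate on the carriage's rear end, 65 mm above the bench. The plate is 80 mm wide across the slide, 8 mm thick and spans 26 to 90 mm above the bench; it is pushed along the stage's +x. Site axes as the stage's.
- cam (a joint): angle of the orange eccentric disc (64 mm diameter, 16 mm off-centre), rad, growing clockwise from above. 0 = high point at the roller, lever straight back (stage -x); 3.14 = low point at the roller, lever straight forward (+x) over the green bar. It turns from back through the stage's left (+y) to forward, stop at 3.39. Friction 0.4 N m (about 5 N at the post); stays where left
- cam_pin (a point): on the cam's vertical axis, 41 mm above the bench (top of the pin); at x 0, y 85 mm in the stage's frame. Site axes as the stage's.
- lever_post (a point): middle of the red upright post at the end of the cam's lever, 65 mm above the bench, 85 mm from the pin's axis. Round, 18 mm diameter, from 39 to 89 mm above the bench; the steel lever bar under it is 14 mm wide, 31 to 39 mm above the bench. The disc's high point (two white dots) is on the lever's side
- roller (a point): centre of the 20 mm brass follower roller on the carriage's side arm, in line with the cam pin, 61 mm behind it at travel 0; a cam that is not low stands in its way. The arm runs along stage y from the carriage to the roller, 20 mm wide, top 26 mm above the bench, 9 mm behind the roller's centre
- specimen_mid (a point): middle of the loose glass specimen jar (42 mm diameter, 60 mm tall, white cap) that stands on the carriage between four 8 mm high pins; z axis along the jar
- specimen: the same jar; origin at the centre of its underside
- jar_pad (a point): the jar's place on the carriage: centre of the white spot, on the carriage's top face, 28 mm above the bench
- tall_jar_mid (a point): tall jar, 54 mm diameter, 90 mm tall, white cap, loose bystander; this point is its centre
- amber_jar_mid (a point): jar, 48 mm diameter, 70 mm tall, white cap, loose bystander; this point is its centre
- vial_a_mid (a point): red-capped vial, 30 mm diameter, 50 mm tall, beyond the lever side of the stage, loose bystander; this point is its centre
- vial_b_mid (a point): second red-capped vial, 30 mm diameter, 50 mm tall, beyond the lever side of the stage, loose bystander; this point is its centre
- vial_c_mid (a point): blue-capped vial, 26 mm diameter, 44 mm tall, standing on the stage's base plate ahead of the carriage, loose bystander; this point is its centre
- petri_mid (a point): flat closed petri dish, 90 mm diameter, 14 mm high, loose bystander; this point is its centre
- forceps_mid (a point): steel forceps lying flat, 120 x 12 x 7 mm, loose bystander; this point is its centre
Things that resemble listed ones, but are neither listed nor needed, are in the scene too. What is shaped like the specimen but black or purple is not meant.

How it is judged (in metres and radians):
On the way, in this order (a step that is already met when the one before it is completed fails the run):
1. the cam is turned to its low point while the carriage is still back (value of joint cam between 2.74 and 3.54 rad and value of joint carriage below 0.01 m), for 0.2 s.
2. the carriage is pushed home (value of joint cam between 2.74 and 3.54 rad and value of joint carriage above 0.031 m), for 0.2 s.
At the end, for the whole second after the job is handed in: The carriage is within 2 mm of its home stop, the cam within 0.4 rad of its low point, and the jar stands upright on its place on the carriage (within 10 mm, 0.1 rad), at rest (all of step 2 and horizontal distance between specimen_mid and jar_pad below 0.01 m and angle between specimen_mid's own z axis and vertical below 0.1 rad and z of specimen_mid in the frame of jar_pad below 0.034 m and linear speed of specimen below 0.02 m/s); the robot touches nothing.
It fails at once if the carriage is forced against the cam (more than 10 N) (contact force between carriage_c0 and cam_c0 above 10 N).
It fails at once if the specimen jar is touched by the robot (contact force between specimen and the fingers above 0.5 N or contact force between specimen and the arm above 0.5 N).
It fails at once if the specimen jar is tipped, lifted or leaves its place on the carriage (angle between specimen_mid's own z axis and vertical above 0.35 rad or z of specimen_mid in the frame of jar_pad above 0.04 m or horizontal distance between specimen_mid and jar_pad above 0.015 m).
It fails at once if a bystander is moved by more than 15 mm (distance of any of tall_jar_mid, amber_jar_mid, vial_a_mid, vial_b_mid, vial_c_mid, petri_mid, forceps_mid from where it was at the start of the episode above 0.015 m).
It also fails if it takes over 51 s, if anything falls off the work surface, if the arm or the gripper's body presses on something with over 40 N, if the wrist force passes 120 N, or if a joint passes its speed limit or range.

### The arm

A 6-joint arm with a two-finger parallel gripper is mounted at the origin on the work surface. World frame = base frame: x ahead of the robot, y to its left, z up, the work surface at z = 0. Lengths are in m, angles in degrees, forces in N, time in s.
With the tool pointing down it reaches from about 0.25 to 0.725 m from the base axis. Payload 9.7 kg.
Tool frame: the origin (TCP) lies at the very end of the fingers, on their centre line; the grasp point (between the pads) lies tcp_to_grasp behind it (tcp_to_grasp is the distance from the TCP to the grasp point, in m); z points along the fingers, y is the direction in which the jaws open and shut (so a half turn about z gives the same grasp; the last joint's range is limited). The gripper opens to 85 mm and grips with 20 to 120 N. Pads are 22 mm wide; open, the fingers measure 114 mm over their backs; the gripper's body (76 mm by 85 mm) begins 54 mm behind the grasp point. The pads swing forward as they close: fully open they stand 13 mm farther back than shut.
Start: joints at [-76.547, 4.979, 10.078, 95.1, 0, 90], TCP at [0.128, -0.535, 0.231] pointing down, gripper open.
Joint ranges: [-179.16, 179.16], [-48.56, 103.87], [-65.8, 70.77], [-126.05, 130.52], [-82.76, 87.17], [-180, 180]. Speed limits (degrees/s): [127.2, 127.2, 147.25, 180, 180, 180].

### API

Orientations are given as [roll, pitch, yaw] about the fixed x, y, z axes, in that order (R = Rz(yaw) Ry(pitch) Rx(roll)).
In Python, from workcell import * gives the robot as it stands. The module is installed in compiled form; this text tells all that it offers.
- The arm moves only by the shell command python3 -m pendant 'ROWS' [FORCE]. ROWS is JSON, a list of rows, each a list of 3 entries, a list of its own where there are three numbers: the opening in per cent of the stroke, from 0 (shut) to 100 (fully open), then the shift along the world's x, y, z in mm, then the turn, a rotation vector about the world's x, y, z in degrees. A call has 1 to 20 rows; each row is the pose to reach, as a shift and turn from the pose measured when the call began; what a row does not reach only later rows make up. A row lasts 1/8 s, in which the tool goes at most 62.5 mm and 10.7 degrees, less where a joint would pass 70% of its speed; a pose out of reach is approached as far as the arm can. A call with a gripper value outside its range is refused whole. The fingers move at their own pace and stop on an object; FORCE is the grip in N (left out, the last holds). Time passes only in rows, so rows that repeat a pose let the fingers close. It gives the time, the measured TCP pose, the force and the opening at its end, in the units of the state.
- get_obs(): the state, without advancing time (a new reading comes with each control period).
- camera(name): name is "scene" or "top" or "wrist"; returns a dict with "img" (420x560x3 uint8, red, green, blue), "fx", "fy", "cx", "cy" (pixels), "cam_to_world" (4x4, takes a point from camera to world coordinates); the wrist camera has in their place "T_tool_cam" (4x4, takes a point from camera to tool coordinates, whose origin is the TCP and whose axes are the flange's). Camera axes: x right, y down, z forward; pixel columns grow to the right and rows downward; lengths in m; the calibration is good to about 2 mm. A picture is of the moment at which its call begins: read the wrist's pose just before it. There is no depth.
- job_done(): hands the job in, once; it reports no verdict.
Trained networks look in a picture, given as the dict that the camera call returned (one of the last four; its "shot" number tells which), for a name from the list of things; names that differ only in an ending like _2 or _b are one class to them, and where a whole thing is asked for, a point or a joint stands for the part that bears it (a point fixed in the world has none). Each returns a list of dicts, best first, with "confidence" (0 to 1); they miss things now and then, are a little off and sometimes report something else, mostly with a low value. They report only what shows in the picture. A call takes as long as a camera call. They do not tell look-alikes from the thing itself.
- regions_of(picture, label): "region" (420x560 bool, what is visible of it).
- pinpoint(picture, label): "position" ([x, y, z] in m, in world coordinates, good to about 4 mm: a listed point, or the origin of a listed thing).
The state is a dict: "time": time; "q": joint angles; "qd": joint speeds; "joint_efforts": joint torques, N m; "ee_pos": TCP position; "tcp_rot": TCP orientation; "wrist_force": force on the tool from outside, world axes, zero at the start; "torque": the same for the moment, N m; "opening": finger opening in m.
Only numpy, scipy, OpenCV 4.12 (cv2) and the standard library are available. Lean on these libraries where they do the work, as an engineer would, in place of code of your own. Each camera call takes 0.05 s, during which the arm holds its last target. There are 200 camera calls.

## Working session

There is one attempt and no reset: what is moved stays moved. The work goes in short steps, Python scripts to look and compute and a shell command to move; the robot and the scene stay as the last step left them, time stands still between calls to the robot, and variables do not carry over. Pictures are saved under pics/ and viewed, about 8 in all and at most 12, crops included, and the job is handed in when it is done.

```bash
mkdir -p pics; cat > h.py <<'E'
from workcell import *
import numpy as np, cv2
def save(p,n,s=1.4): cv2.imwrite(f'pics/{n}.png',cv2.resize(p['img'][:,:,::-1],None,fx=s,fy=s,interpolation=cv2.INTER_CUBIC))
def proj(p,w):
    T=np.linalg.inv(p['cam_to_world']); c=T[:3,:3]@np.array(w)+T[:3,3]
    return p['fx']*c[0]/c[2]+p['cx'],p['fy']*c[1]/c[2]+p['cy']
def ray(p,u,v,z):
    T=p['cam_to_world']; d=T[:3,:3]@np.array([(u-p['cx'])/p['fx'],(v-p['cy'])/p['fy'],1]); o=T[:3,3]
    return o+d*(z-o[2])/d[2]
E
python3 - <<'E'
from h import *
np.set_printoptions(precision=4,suppress=True)
o=get_obs(); print({k:o[k] for k in('time','ee_pos','tcp_rot','wrist_force','opening')})
for n in('top','scene'):
    p=camera(n); save(p,n); print(n,p['cam_to_world'][:3,3])
    for l in['stage','push_plate','cam_pin','lever_post','roller','specimen_mid','jar_pad','tall_jar_mid','amber_jar_mid','vial_a_mid','vial_c_mid','petri_mid','forceps_mid']:
        for r in pinpoint(p,l)[:3]: print(l,np.array(r['position']),round(r['confidence'],2),np.round(proj(p,r['position'])))
E
```

```text
{'time': 0.0, 'ee_pos': array([ 0.1279, -0.5347,  0.2306]), 'tcp_rot': array([-179.9228,    0.0006,   13.4501]), 'wrist_force': array([-0.6304,  0.8029,  0.1586]), 'opening': 0.08547985366314916}
top [0.4537 0.0144 1.2341]
stage [0.5655 0.0336 0.0003] 0.64 [266. 207.]
push_plate [ 0.4877 -0.0126  0.0672] 0.68 [285. 235.]
cam_pin [0.5576 0.1175 0.0436] 0.57 [233. 209.]
lever_post [0.479  0.152  0.0651] 0.76 [219. 240.]
roller [0.4944 0.1118 0.0216] 0.8 [236. 234.]
roller [ 0.4875 -0.0146  0.0658] 0.57 [286. 235.]
specimen_mid [ 0.336  -0.0439  0.0309] 0.79 [298. 295.]
specimen_mid [ 0.5989 -0.0039  0.0598] 0.7 [281. 191.]
specimen_mid [ 0.6417 -0.3312  0.027 ] 0.66 [405. 175.]
jar_pad [ 0.6026 -0.0083  0.0294] 0.83 [282. 191.]
tall_jar_mid [ 0.5877 -0.1748  0.0441] 0.69 [347. 195.]
amber_jar_mid [ 0.6919 -0.1904  0.0387] 0.92 [352. 156.]
amber_jar_mid [ 0.4605 -0.1958  0.0089] 0.23 [354. 245.]
vial_c_mid [0.6938 0.049  0.0332] 0.46 [260. 157.]
vial_c_mid [0.5553 0.1179 0.0417] 0.44 [233. 210.]
petri_mid [ 0.4631 -0.1971  0.0076] 0.72 [355. 244.]
forceps_mid [0.6398 0.3088 0.0049] 0.64
[... 184 characters left out ...]
[387. 344.]
cam_pin [0.5605 0.1142 0.0434] 0.96 [304. 261.]
lever_post [0.4778 0.1549 0.0675] 0.67 [352. 245.]
specimen_mid [ 0.641  -0.3286  0.0246] 0.96 [164. 173.]
specimen_mid [ 0.6015 -0.0048  0.0557] 0.74 [251. 230.]
specimen_mid [0.3349 0.1124 0.0271] 0.69 [384. 217.]
jar_pad [ 0.6018 -0.0047  0.027 ] 0.78 [251. 240.]
tall_jar_mid [ 0.5907 -0.1686  0.0411] 0.91 [214. 192.]
amber_jar_mid [ 0.6943 -0.1905  0.032 ] 0.71 [169. 209.]
vial_a_mid [0.5048 0.2857 0.026 ] 0.78 [392. 312.]
vial_a_mid [ 0.5664  0.0292 -0.0034] 0.22 [275. 252.]
vial_c_mid [0.4787 0.1531 0.0658] 0.35 [351. 245.]
petri_mid [ 0.4577 -0.1928  0.0075] 0.62 [256. 177.]
forceps_mid [0.647  0.3068 0.0092] 0.93 [340. 373.]
```

View pics/top.png

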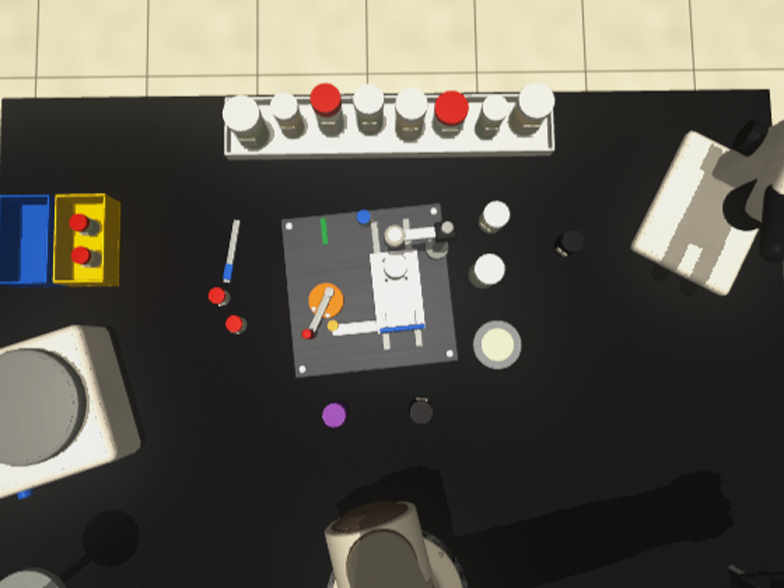

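View pics/scene.png

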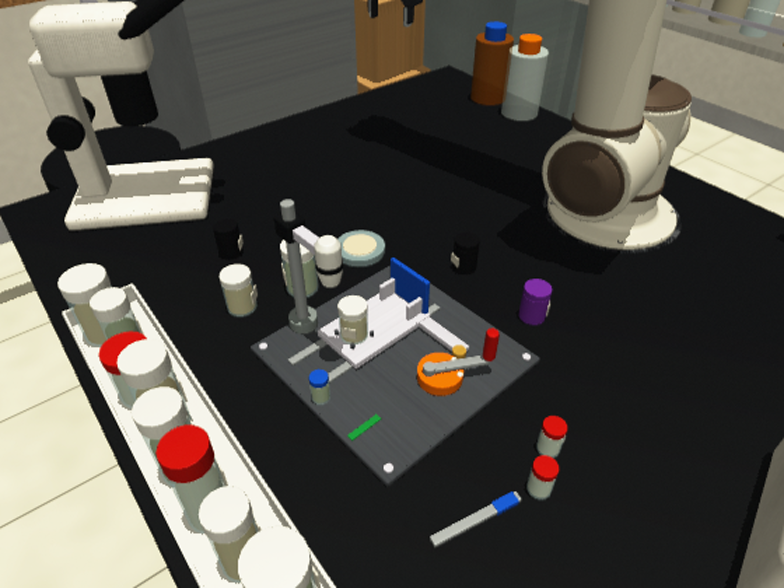

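The top view (scaled pixels) shows the cam at (326,300), the red post at (307,334) and the blue plate at (402,328). The real jar, white-capped, is on the carriage at (395,265). The look-alikes are purple at (334,415) and black at (421,412) and (571,241). The green bar is at (324,232). Next I fit the stage pose.

```bash
cat > fit.py <<'E'
from h import *
from scipy.optimize import least_squares
np.set_printoptions(precision=4,suppress=True)
p=camera('top'); s=camera('scene')
# screws: bright low-sat blobs near expected places
C=[]
for cam,px,near in((p,[(289,226),(434,211),(450,353),(302,369)],7),(s,[(388,468),(263,346),None,(526,356)],7)):
    for i,q in enumerate(px):
        if q is None: continue
        u,v=np.array(q)/1.4; u0,v0=int(u)-5,int(v)-5
        w=cam['img'][v0:v0+11,u0:u0+11].astype(float).min(2); w=np.clip(w-120,0,None)
        vv,uu=np.mgrid[v0:v0+11,u0:u0+11]; U,V=(uu*w).sum()/w.sum(),(vv*w).sum()/w.sum()
        C.append((i,ray(cam,U,V,.013)[:2])); print(i,ray(cam,U,V,.013)[:2])
sg=np.array([[1,1],[1,-1],[-1,-1],[-1,1]])
def loc(i,a): return np.array([sg[i][0]*(.15-a),.0125+sg[i][1]*(.1525-a)])
def R(t): return np.array([[np.cos(t),-np.sin(t)],[np.sin(t),np.cos(t)]])
f=lambda x:np.concatenate([R(x[2])@loc(i,x[3])+x[:2]-c for i,c in C])
r=least_squares(f,[.567,.03,.09,.012]); x=r.x; print('stage',x[:2],np.degrees(x[2]),'inset',x[3],'res',r.fun*1e3)
tw=lambda a:R(x[2])@np.array(a)+x[:2]
print('pin',tw([0,.085]),'roller',tw([-.061,.085]),'tube',tw([.063,-.04]))
for l in['lever_post','push_plate','cam_pin','roller','specimen_mid','jar_pad']:
    for c in(p,s):
        for q in pinpoint(c,l)[:2]: print(l,round(q['confidence'],2),'stage frame',R(-x[2])@(np.array(q['position'][:2])-x[:2]))
E
python3 fit.py
```

```text
0 [0.6881 0.1912]
1 [ 0.7129 -0.0829]
2 [ 0.4435 -0.1066]
3 [0.4193 0.1673]
0 [0.6856 0.1923]
1 [ 0.7099 -0.0816]
3 [0.4165 0.1686]
stage [0.5659 0.0303] 5.143179000503452 inset 0.015006721249617782 res [-1.1648  0.5876 -1.2965  0.7905 -0.8369  0.3028 -1.2742  0.2901  1.3562
 -0.4733  1.7166 -0.4812  1.4997 -1.0163]
pin [0.5583 0.115 ] roller [0.4975 0.1095] tube [ 0.6322 -0.0039]
lever_post 0.67 stage frame [-0.0749  0.1328]
lever_post 0.55 stage frame [ 0.0305 -0.0399]
lever_post 0.7 stage frame [-0.0385  0.2587]
lever_post 0.57 stage frame [-0.0772  0.1295]
push_plate 0.69 stage frame [-0.082  -0.0377]
push_plate 0.62 stage frame [0.0002 0.085 ]
push_plate 0.93 stage frame [-0.0848 -0.0365]
cam_pin 0.97 stage frame [-0.0002  0.0864]
cam_pin 0.65 stage frame [-0.0817 -0.0376]
cam_pin 0.62 stage frame [-0.0021  0.0826]
roller 0.6 stage frame [-0.0647  0.0852]
roller 0.78 stage frame [-0.0614  0.09  ]
specimen_mid 0.72 stage frame [-0.2177  0.095 ]
specimen_mid 0.69 stage frame [ 0.0452 -0.3688]
specimen_mid 0.7 stage frame [ 0.045  -0.3642]
specimen_mid 0.65 stage frame [-0.2322 -0.0562]
jar_pad 0.81 stage frame [ 0.0322 -0.0426]
jar_pad 0.58 stage frame [0.1313 0.008 ]
jar_pad 0.8 stage frame [ 0.032  -0.0357]
```

```bash
python3 -m pendant '[[40,[100,200,0],[0,0,20]],[40,[220,400,0],[0,0,60]],[40,[280,520,0],[0,0,100]],[40,[310,640,0],[0,0,142]],[40,[310,640,0],[0,0,142]],[40,[310,640,0],[0,0,142]],[40,[310,640,0],[0,0,142]],[40,[310,640,0],[0,0,142]],[40,[310,640,0],[0,0,142]],[40,[310,640,0],[0,0,142]],[40,[310,640,0],[0,0,142]],[40,[310,640,0],[0,0,142]],[40,[310,640,0],[0,0,142]],[40,[310,640,0],[0,0,142]],[40,[310,640,0],[0,0,142]],[40,[310,640,0],[0,0,142]]]'; python3 -c "
from workcell import *
print(get_obs())"
```

```text
time: 4.1
ee_pos: [0.438, 0.105, 0.2313]
tcp_rot: [180.0, 0.0, 155.4]
wrist_force: [-0.9, 0.3, -0.2]
opening: 0.0342
{'time': 4.1, 'q': array([ 1.34847829e+01, -8.58705337e+00, -3.13171628e+00,  9.54444330e+01,
       -2.12451497e-04,  3.81043946e+01]), 'qd': array([-0.02222167, -0.05410127,  0.03789272, -0.03036381,  0.00939055,
       -0.18591964]), 'joint_efforts': array([ 1.11716101e-01, -3.68612051e+01,  4.64342558e+01, -5.00572889e-03,
        2.68715565e-03, -1.46974594e-02]), 'ee_pos': array([0.43795818, 0.10502036, 0.23134945]), 'tcp_rot': array([1.79993438e+02, 8.71140682e-03, 1.55380388e+02]), 'wrist_force': array([-0.85816011,  0.27178663, -0.24027166]), 'torque': array([-0.01795562,  0.05878928,  0.05039276]), 'opening': 0.034187106396350274}
```

```bash
python3 -m pendant '[[40,[44,47,-40],[0,0,0]],[40,[44,47,-90],[0,0,0]],[40,[44,47,-106],[0,0,0]],[40,[44,47,-106],[0,0,0]],[40,[44,47,-106],[0,0,0]]]'; python3 - <<'E'
from h import *
o=get_obs(); p=camera('wrist'); save(p,'w1'); print(p['T_tool_cam'],o['ee_pos'])
from scipy.spatial.transform import Rotation as Ro
T=np.eye(4);T[:3,:3]=Ro.from_euler('xyz',o['tcp_rot'],degrees=True).as_matrix();T[:3,3]=o['ee_pos']
p['cam_to_world']=T@p['T_tool_cam']; print('tcp proj',np.array(proj(p,o['ee_pos']))*1.4)
for l in('lever_post','cam_pin'):
    for c in (p,camera('top'),camera('scene')):
        for q in pinpoint(c,l)[:2]: print(l,q)
E
```

```text
time: 4.72
ee_pos: [0.4826, 0.1518, 0.1279]
tcp_rot: [179.9, 0.1, 155.3]
wrist_force: [1.1, 0.7, 0.7]
opening: 0.0342
[[-3.18074697e-04 -9.57390382e-01 -2.88796737e-01  7.37827111e-02]
 [ 9.99999718e-01 -5.01010065e-04  5.59520205e-04 -7.57956576e-04]
 [-6.80369335e-04 -2.88796477e-01  9.57390271e-01 -1.42285753e-01]
 [ 0.00000000e+00  0.00000000e+00  0.00000000e+00  1.00000000e+00]] [0.48262215 0.15181322 0.127884  ]
tcp proj [384.65155393 379.7751316 ]
lever_post {'position': [0.4794, 0.1489, 0.0682], 'confidence': 0.68}
lever_post {'position': [0.48, 0.1532, 0.0643], 'confidence': 0.87}
lever_post {'position': [0.4775, 0.1539, 0.0641], 'confidence': 0.73}Traceback (most recent call last):
  File "<stdin>", line 8, in <module>
ValueError: only the last four pictures can be asked about
```

View pics/w1.png

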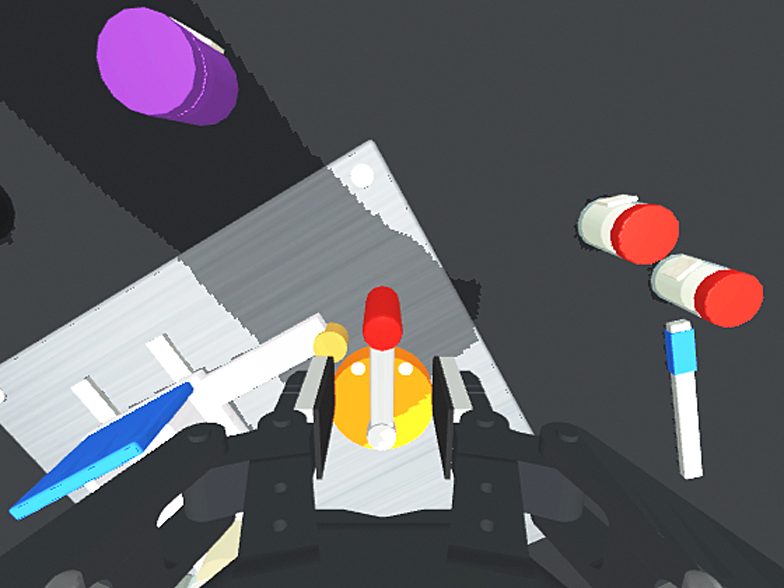

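The wrist view shows the red post centred between the pads at (382,330), with the lever running up the image. I'll lower around it, then work out the arc.

```bash
python3 -m pendant '[[40,[0,0,-40],[0,0,0]],[40,[0,0,-74],[0,0,0]],[40,[0,0,-76],[0,0,0]],[40,[0,0,-76],[0,0,0]]]'; python3 - <<'E'
from h import *
o=get_obs(); P=o['ee_pos'][:2]; pin=np.array([.5583,.115]); print(P-pin,np.linalg.norm(P-pin),np.degrees(np.arctan2(*(P-pin)[::-1]))-5.14)
th=np.r_[np.arange(144,66,-5)]
for a in (np.arange(144,69,-5),np.arange(64,-7,-5)):
    b=P if a[0]==144 else base; t0=149 if a[0]==144 else 69
    print('call')
    rows=[]
    for t in a:
        r=np.radians(t+5.14); q=pin+.085*np.array([np.cos(r),np.sin(r)])
        rows.append([40,[int(round(v*1e3)) for v in q-b]+[0],[0,0,int(round(-(t0-t)*130/155))]])
    base=q; print(rows)
E
```

```text
time: 5.62
ee_pos: [0.4825, 0.1521, 0.0509]
tcp_rot: [179.9, 0.1, 155.4]
wrist_force: [-0.2, 0.2, 0.1]
opening: 0.0343
[-0.07583914  0.03713682] 0.08444357851477619 148.76998710488624
call
[[40, [3, 6, 0], [0, 0, -4]], [40, [7, 13, 0], [0, 0, -8]], [40, [12, 18, 0], [0, 0, -13]], [40, [17, 24, 0], [0, 0, -17]], [40, [22, 29, 0], [0, 0, -21]], [40, [28, 33, 0], [0, 0, -25]], [40, [34, 37, 0], [0, 0, -29]], [40, [41, 40, 0], [0, 0, -34]], [40, [48, 43, 0], [0, 0, -38]], [40, [55, 45, 0], [0, 0, -42]], [40, [62, 47, 0], [0, 0, -46]], [40, [70, 48, 0], [0, 0, -50]], [40, [77, 48, 0], [0, 0, -55]], [40, [85, 47, 0], [0, 0, -59]], [40, [92, 46, 0], [0, 0, -63]]]
call
[[40, [14, -4, 0], [0, 0, -4]], [40, [21, -7, 0], [0, 0, -8]], [40, [28, -11, 0], [0, 0, -13]], [40, [34, -15, 0], [0, 0, -17]], [40, [40, -19, 0], [0, 0, -21]], [40, [45, -24, 0], [0, 0, -25]], [40, [50, -30, 0], [0, 0, -29]], [40, [54, -36, 0], [0, 0, -34]], [40, [58, -42, 0], [0, 0, -38]], [40, [62, -49, 0], [0, 0, -42]], [40, [64, -56, 0], [0, 0, -46]], [40, [66, -63, 0], [0, 0, -50]], [40, [68, -70, 0], [0, 0, -55]], [40, [69, -77, 0], [0, 0, -59]], [40, [69, -85, 0], [0, 0, -63]]]
```

```bash
python3 -m pendant '[[40,[3,6,0],[0,0,-4]],[40,[7,13,0],[0,0,-8]],[40,[12,18,0],[0,0,-13]],[40,[17,24,0],[0,0,-17]],[40,[22,29,0],[0,0,-21]],[40,[28,33,0],[0,0,-25]],[40,[34,37,0],[0,0,-29]],[40,[41,40,0],[0,0,-34]],[40,[48,43,0],[0,0,-38]],[40,[55,45,0],[0,0,-42]],[40,[62,47,0],[0,0,-46]],[40,[70,48,0],[0,0,-50]],[40,[77,48,0],[0,0,-55]],[40,[85,47,0],[0,0,-59]],[40,[92,46,0],[0,0,-63]],[40,[92,46,0],[0,0,-63]]]'; python3 - <<'E'
from h import *
o=get_obs();p=camera('scene');save(p,'s2',1.2)
print(o['ee_pos'],[q for q in pinpoint(p,'lever_post')[:3]],[q for q in pinpoint(camera('top'),'lever_post')[:3]])
E
```

```text
time: 7.62
ee_pos: [0.5752, 0.1986, 0.0524]
tcp_rot: [179.9, 0.0, 92.4]
wrist_force: [-0.9, 1.4, 1.0]
opening: 0.034
[0.57517714 0.19855557 0.05241404] [{'position': [0.5646, 0.2027, 0.0684], 'confidence': 0.72}] [{'position': [0.5639, 0.2026, 0.0685], 'confidence': 0.95}, {'position': [0.6014, -0.0033, 0.0258], 'confidence': 0.72}]
```

View pics/s2.png

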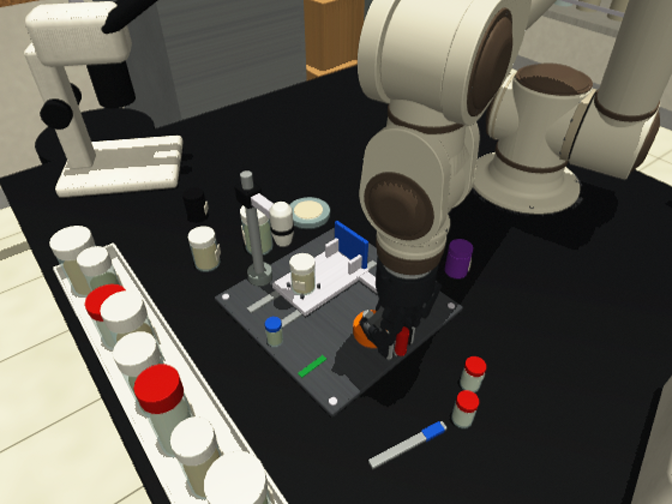

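Post caged and at about 84° stage angle, 7° behind the fingers. The jar and carriage are undisturbed, so I continue.

```bash
python3 -m pendant '[[40,[7,-2,0],[0,0,-4]],[40,[14,-4,0],[0,0,-8]],[40,[21,-7,0],[0,0,-12]],[40,[28,-11,0],[0,0,-17]],[40,[34,-15,0],[0,0,-22]],[40,[40,-19,0],[0,0,-26]],[40,[45,-24,0],[0,0,-31]],[40,[50,-30,0],[0,0,-35]],[40,[54,-36,0],[0,0,-40]],[40,[58,-42,0],[0,0,-44]],[40,[61,-49,0],[0,0,-49]],[40,[64,-56,0],[0,0,-54]],[40,[66,-63,0],[0,0,-58]],[40,[67,-70,0],[0,0,-62]],[40,[68,-77,0],[0,0,-66]],[40,[68,-84,0],[0,0,-70]],[40,[68,-89,0],[0,0,-70]],[40,[68,-89,0],[0,0,-70]],[40,[68,-89,0],[0,0,-70]]]'; python3 - <<'E'
from h import *
o=get_obs();p=camera('scene')
for c in(p,camera('top')):
  for q in pinpoint(c,'lever_post')[:2]: d=np.array(q['position'][:2])-[.5583,.115]; print(q,180-(np.degrees(np.arctan2(d[1],d[0]))-5.14))
E
```

```text
time: 10.2
ee_pos: [0.643, 0.1093, 0.052]
tcp_rot: [179.8, 0.0, 22.5]
wrist_force: [-0.2, 1.6, 1.4]
opening: 0.034
{'position': [0.698, 0.0494, 0.0344], 'confidence': 0.75} 210.2937015537306
{'position': [0.6417, 0.3051, 0.0054], 'confidence': 0.7} 118.8278524674019
{'position': [0.5013, 0.2861, 0.0236], 'confidence': 0.3} 76.71509778043162
```

```bash
python3 -m pendant '[[40,[0,4,0],[0,0,0]],[40,[0,4,15],[0,0,0]],[40,[0,4,60],[0,0,0]],[40,[0,4,110],[0,0,0]],[40,[-40,4,120],[0,0,0]],[20,[-100,0,120],[0,0,0]],[0,[-160,-20,120],[0,0,0]],[0,[-220,-60,120],[0,0,-10]],[0,[-260,-100,120],[0,0,-17]],[0,[-260,-135,120],[0,0,-17]],[0,[-260,-135,120],[0,0,-17]]]'; cat > chk.py <<'E'
from h import *
import sys
o=get_obs(); print(o['time'],o['ee_pos'],o['q'].round(1))
pin=np.array([.5583,.115]); t=np.radians(5.14); R=np.array([[np.cos(t),np.sin(t)],[-np.sin(t),np.cos(t)]])
for n in('scene','top'):
    c=camera(n)
    if len(sys.argv)>1: save(c,sys.argv[1]+n)
    for l in('lever_post','push_plate','jar_pad','specimen_mid'):
        for q in pinpoint(c,l)[:3]:
            P=np.array(q['position']); print(n,l,round(q['confidence'],2),'stage mm',(R@(P[:2]-[.5659,.0303])*1e3).round(1),P[2])
E
python3 chk.py a
```

```text
time: 11.78
ee_pos: [0.3825, -0.0275, 0.1734]
tcp_rot: [179.8, -0.1, 5.3]
wrist_force: [-0.6, 0.6, -0.1]
opening: -0.0001
11.775 [ 0.38252987 -0.02748369  0.17339933] [ -4.  -18.8 -17.8  90.9  -0.2 170.8]
scene lever_post 0.68 stage mm [81.2 79.3] 0.065
scene push_plate 0.85 stage mm [-84.  -36.9] 0.0652
scene jar_pad 0.78 stage mm [ 34.6 -37.1] 0.0288
scene specimen_mid 0.98 stage mm [-234.3  -57.4] 0.0285
scene specimen_mid 0.98 stage mm [-221.1   98.5] 0.0251
scene specimen_mid 0.71 stage mm [ 30.1 -41.2] 0.0558
top lever_post 0.8 stage mm [81.2 82.3] 0.0633
top push_plate 0.96 stage mm [-80.2 -34.1] 0.0658
top push_plate 0.68 stage mm [-40.1 262.3] 0.0223
top jar_pad 0.6 stage mm [ 33.9 -42.7] 0.0275
top specimen_mid 0.73 stage mm [-1.7  6.8] -0.0002
top specimen_mid 0.66 stage mm [  45.9 -366.5] 0.0269
top specimen_mid 0.65 stage mm [ 27.8 -36.4] 0.0594
```

View pics/ascene.png

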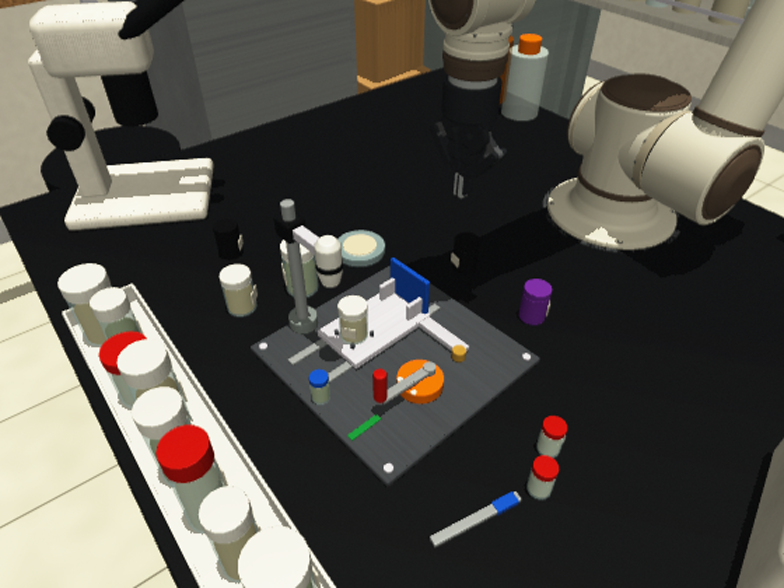

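The lever now points forward over the green bar at about 183°, with the carriage still back. The wrist camera sits ahead of the fingers and would come close to the microscope tube. I'll turn the hand half round so it trails, then lower behind the blue plate.

```bash
python3 -m pendant '[[0,[10,1,0],[0,0,10]],[0,[20,2,0],[0,0,20]],[0,[30,3,0],[0,0,30]],[0,[40,4,0],[0,0,40]],[0,[50,5,0],[0,0,50]],[0,[57,6,0],[0,0,60]],[0,[57,6,0],[0,0,70]],[0,[57,6,0],[0,0,80]],[0,[57,6,0],[0,0,90]],[0,[57,6,0],[0,0,100]],[0,[57,6,0],[0,0,110]],[0,[57,6,0],[0,0,120]],[0,[57,6,0],[0,0,130]],[0,[57,6,0],[0,0,140]],[0,[57,6,0],[0,0,150]],[0,[57,6,0],[0,0,160]],[0,[57,6,0],[0,0,170]],[0,[57,6,0],[0,0,179]],[0,[57,6,0],[0,0,179]]]' && python3 -m pendant '[[0,[0,0,-40],[0,0,0]],[0,[0,0,-80],[0,0,0]],[0,[0,0,-113],[0,0,0]],[0,[0,0,-113],[0,0,0]],[0,[0,0,-113],[0,0,0]]]'; python3 chk.py b
```

```text
time: 14.65
ee_pos: [0.44, -0.0191, 0.1716]
tcp_rot: [179.9, 0.1, -175.5]
wrist_force: [-0.3, 0.8, 0.0]
opening: -0.0003
time: 15.28
ee_pos: [0.4406, -0.0191, 0.06]
tcp_rot: [179.9, 0.1, -175.6]
wrist_force: [-0.4, 0.1, -0.4]
opening: 0.0001
15.275 [ 0.44059762 -0.01911777  0.05996423] [ -2.6 -10.  -23.3  76.6   0.2  -7. ]
scene lever_post 0.89 stage mm [79.5 83.8] 0.0652
scene lever_post 0.74 stage mm [ 32.4 -38.1] 0.0274
scene push_plate 0.91 stage mm [-85.  -38.1] 0.0661
scene jar_pad 0.86 stage mm [ 36.  -38.6] 0.0289
scene specimen_mid 0.77 stage mm [ 30.1 -39.3] 0.0571
scene specimen_mid 0.76 stage mm [  44.6 -361.5] 0.0243
scene specimen_mid 0.65 stage mm [-222.3   99.6] 0.027
top lever_post 0.62 stage mm [84.2 82.8] 0.0659
top push_plate 0.82 stage mm [-82.1 -35.6] 0.069
top jar_pad 0.71 stage mm [ 30.6 -42. ] 0.0279
top jar_pad 0.37 stage mm [84.9 81.6] 0.0658
top specimen_mid 0.8 stage mm [ 27.1 -36.3] 0.06
top specimen_mid 0.71 stage mm [-39.5 259.8] 0.0177
top specimen_mid 0.63 stage mm [-218.7   97.7] 0.0305
```

```bash
python3 -m pendant '[[0,[8,1,0],[0,0,0]],[0,[16,1,0],[0,0,0]],[0,[24,2,0],[0,0,0]],[0,[28,3,0],[0,0,0]],[0,[31,3,0],[0,0,0]],[0,[34,3,0],[0,0,0]],[0,[37,3,0],[0,0,0]],[0,[40,4,0],[0,0,0]],[0,[43,4,0],[0,0,0]],[0,[46,4,0],[0,0,0]],[0,[49,4,0],[0,0,0]],[0,[52,5,0],[0,0,0]],[0,[55,5,0],[0,0,0]],[0,[57,5,0],[0,0,0]],[0,[59,5,0],[0,0,0]],[0,[59,5,0],[0,0,0]]]'; python3 chk.py c
```

```text
time: 17.77
ee_pos: [0.4994, -0.0141, 0.0588]
tcp_rot: [179.9, 0.1, -175.5]
wrist_force: [-1.8, 1.5, -0.4]
opening: 0.0005
17.775 [ 0.49936777 -0.01411031  0.05880698] [ -1.7  -1.8 -15.9  75.8   0.2  -6.2]
scene lever_post 0.86 stage mm [84.1 83.5] 0.0641
scene push_plate 0.61 stage mm [-57.8 -36.8] 0.0638
scene jar_pad 0.96 stage mm [ 55.9 -38. ] 0.0285
scene specimen_mid 0.75 stage mm [ 57.3 -36.2] 0.0563
scene specimen_mid 0.74 stage mm [  43.8 -361.7] 0.0269
scene specimen_mid 0.66 stage mm [-223.3   94.8] 0.0267
top lever_post 0.92 stage mm [86.3 84.5] 0.0654
top jar_pad 0.9 stage mm [ 56.1 -39.6] 0.0248
top specimen_mid 0.65 stage mm [ 54.4 -41.6] 0.0601
top specimen_mid 0.57 stage mm [-215.5   98.8] 0.0293
top specimen_mid 0.5 stage mm [  41.6 -367.7] 0.0269
```

View pics/cscene.png

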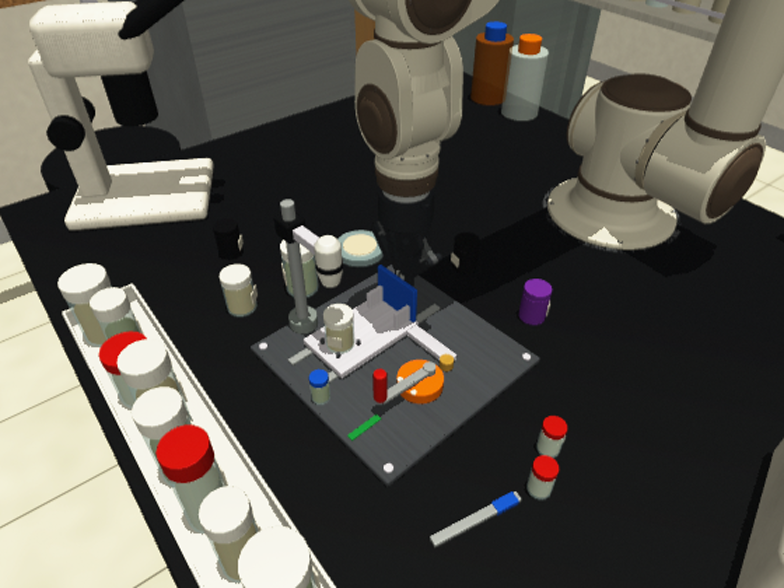

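Carriage about 25 mm along, jar steady, cam still low. I'll finish in small steps and watch the force.

```bash
python3 -m pendant '[[0,[2,0,0],[0,0,0]],[0,[4,0,0],[0,0,0]],[0,[5,0,0],[0,0,0]],[0,[6,0,0],[0,0,0]],[0,[6,0,0],[0,0,0]]]'; for i in 1; do python3 -m pendant '[[0,[1,0,0],[0,0,0]],[0,[1,0,0],[0,0,0]]]'; python3 -m pendant '[[0,[1,0,0],[0,0,0]],[0,[1,0,0],[0,0,0]]]'; done
```

```text
time: 18.9
ee_pos: [0.5054, -0.0142, 0.0589]
tcp_rot: [179.9, 0.1, -175.6]
wrist_force: [-3.3, 0.9, -0.0]
opening: 0.0002
time: 19.15
ee_pos: [0.5065, -0.0142, 0.0588]
tcp_rot: [179.9, 0.1, -175.6]
wrist_force: [-2.3, 1.1, 0.5]
opening: -0.0003
time: 19.4
ee_pos: [0.5066, -0.0142, 0.0588]
tcp_rot: [179.9, 0.0, -175.6]
wrist_force: [-7.8, 1.8, 4.4]
opening: 0.0004
```

```bash
python3 -m pendant '[[0,[2,0,0],[0,0,0]],[0,[2,0,0],[0,0,0]],[0,[2,0,0],[0,0,0]]]'; python3 chk.py
```

```text
time: 19.77
ee_pos: [0.5066, -0.0142, 0.0588]
tcp_rot: [179.8, -0.2, -175.5]
wrist_force: [-15.0, 1.8, 8.2]
opening: 0.0001
19.775 [ 0.50659062 -0.01418562  0.05880451] [ -1.7  -0.5 -14.6  76.1   0.1  -6.1]
scene lever_post 0.94 stage mm [81.5 84.1] 0.0674
scene lever_post 0.69 stage mm [ 108.4 -230. ] 0.0302
scene push_plate 0.67 stage mm [-50.7 -37.9] 0.0624
scene jar_pad 0.89 stage mm [ 64.6 -38.8] 0.0289
scene jar_pad 0.59 stage mm [-130.2 -210. ] 0.0062
scene specimen_mid 0.95 stage mm [-233.6  -59.9] 0.0282
scene specimen_mid 0.94 stage mm [  42.6 -362.7] 0.027
scene specimen_mid 0.72 stage mm [ 62. -37.] 0.0582
top lever_post 0.89 stage mm [85.5 82.2] 0.0668
top jar_pad 0.67 stage mm [ 64.5 -40.8] 0.0279
top specimen_mid 0.63 stage mm [-219.1   99.5] 0.0279
top specimen_mid 0.59 stage mm [  44.6 -367.6] 0.0281
top specimen_mid 0.46 stage mm [ 61.3 -40.3] 0.0583
```

Firm stop: the TCP holds at 0.5066 while the force climbs to 15 N, and the jar pad is at x ≈ 64 mm, under the tube at 63. I'll back off, lift and check.

```bash
python3 -m pendant '[[0,[-4,0,0],[0,0,0]],[0,[-15,-1,0],[0,0,0]],[0,[-40,-3,0],[0,0,0]],[0,[-60,-5,30],[0,0,0]],[0,[-80,-7,80],[0,0,0]],[0,[-120,-10,130],[0,0,0]],[0,[-140,-12,160],[0,0,0]],[0,[-140,-12,160],[0,0,0]],[0,[-140,-12,160],[0,0,0]]]'; python3 chk.py d
```

```text
time: 21.4
ee_pos: [0.3667, -0.0263, 0.2183]
tcp_rot: [179.8, -0.2, -175.6]
wrist_force: [1.0, 0.1, 0.5]
opening: -0.0001
21.4 [ 0.36671121 -0.02627293  0.21831124] [ -4.2 -19.8 -13.6  96.5   0.1  -8.6]
scene push_plate 0.73 stage mm [-51.2 -39.7] 0.0666
scene jar_pad 0.91 stage mm [ 66.1 -36.8] 0.0246
scene specimen_mid 0.89 stage mm [  45.3 -364.8] 0.0246
scene specimen_mid 0.88 stage mm [-226.3   95.8] 0.0274
scene specimen_mid 0.86 stage mm [ 60.6 -37.9] 0.0573
top lever_post 0.78 stage mm [81.3 81.5] 0.0646
top push_plate 0.58 stage mm [-48.5 -36.8] 0.0684
top jar_pad 0.82 stage mm [ 66.3 -41.4] 0.0262
top specimen_mid 0.69 stage mm [ 61.5 -35.9] 0.0597
top specimen_mid 0.62 stage mm [  45.8 -367.5] 0.0279
top specimen_mid 0.54 stage mm [-217.8   99. ] 0.0306
```

View pics/dscene.png

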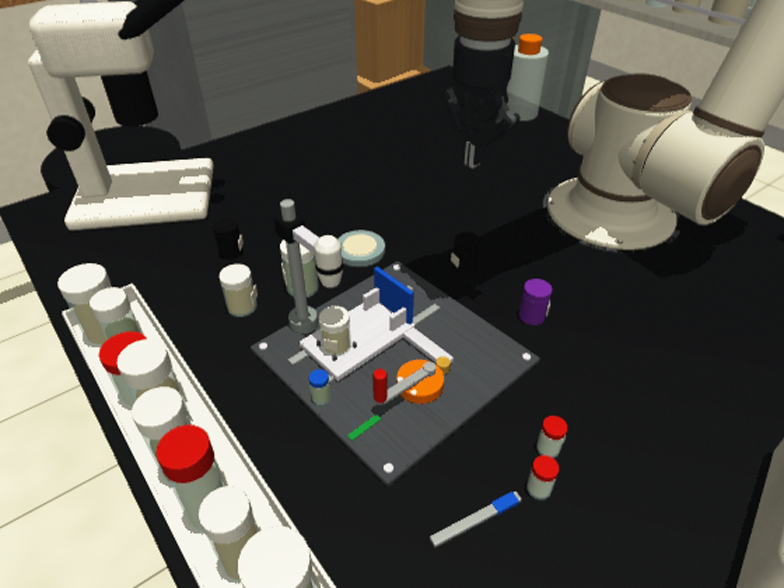

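View pics/dtop.png

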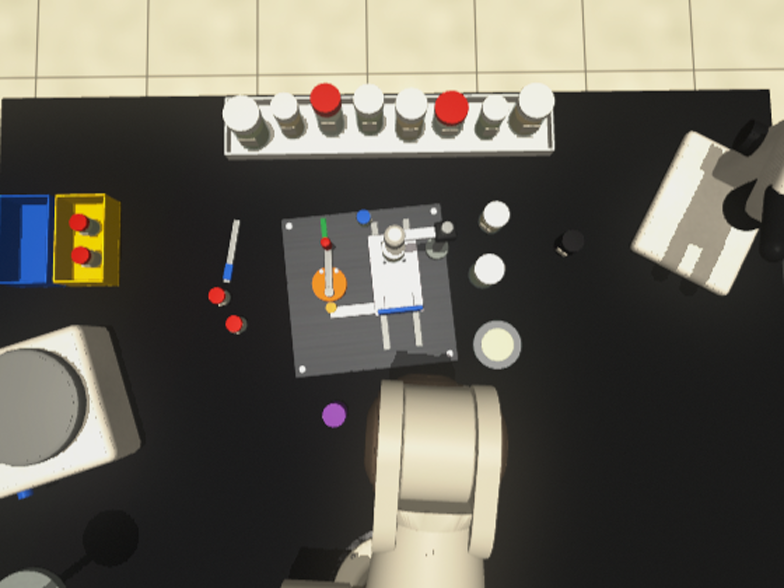

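```bash
python3 -c "
from workcell import *
print(job_done())"
```

```text
the job is handed in; nothing more can be done
None
```

The carriage is home under the microscope with the cam at its low point, and I handed the job in at about 21 s of the 51 s allowed. No verdict was reported.

- **Cam:** I pushed the red lever post round the side away from the carriage, with the part-open fingers loosely around it. It ended about 3° past the low point (roughly 183°), over the green bar, with the carriage still back.
- **Carriage:** With the fingers shut, I pushed it by the blue plate to a firm stop. The fingers stayed put while the force rose to 15 N. The plate moved from about x −83 to −50 mm, roughly the full 33 mm.
- **Jar:** It stands upright on its spot, near x 61 mm and y −37 mm in the stage's frame, under the tube.
- **Last check:** The final pictures show the bystanders where they were, and the robot well clear.
- **Disagreements:** The position networks varied by about 2–5 mm, including between the jar and its pad, which is within their stated error. In the last scene picture the network missed the lever post, but the top camera and both pictures show it still forward.

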